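Seat the brass forming insert and close the keeper

TASK

Swing the keeper on the blue fixture clear of the pocket, then lower the brass-topped insert gently (do not drop it in) into the keyed pocket so that its foot is fully home, flat and flush with the fixture's top, and swing the keeper back to its stop, over the insert's nose. Leave the dark steel insert where it stands.

Things in the scene. Friction and masses are not known exactly. Their poses are not given: they have to be found in the camera images.
- brass_insert_center (a point): Centre, half-way up, of the brass-topped insert: 0.3 kg, 40 mm tall, standing upright on the table. Aluminium foot 12 mm thick, 58 (x) by 40 (y) mm, plus a key nose (see its point). On the foot's middle stands the brass body to grip: 36 (x) by 24 (y) mm, from 12 to 40 mm above the underside, flat sides. z up. When seated its axes are those of the pocket.
- brass_insert_nose (a point): End of the brass-topped insert's key nose, 39 mm from its centre along its +x, 6 mm above its underside. The nose is 16 mm wide, as thick as the foot, and sticks out 10 mm from the middle of the foot's +x end. The lowest 3 mm of foot and nose are stepped in by 1.5 mm all round as a lead-in.
- steel_insert_center (a point): Centre, half-way up, of the other insert, with a dark steel top; same shape and size. Not to be used or moved.
- pocket (a point): Middle of the pocket's mouth in the blue fixture fixed to the bench, level with its flat top, 20 mm above the table. Pocket: outline of the insert's foot with 1.2 mm room all round, 12 mm deep, flat floor, key slot at its +x end, towards the keeper; y across, z up. The fixture spans x -45 to +85 mm, y -42 to +42 mm of this point. The seated insert's centre is 8 mm above it.
- keeper_knob (a point): Mid-height of the keeper's round upright red knob, 14 mm in diameter, 55 mm from the pivot, used to swing the keeper. It stands 28 mm above the keeper arm, from 28.5 to 56.5 mm above the table (this point: 42.5 mm).
- keeper_pivot (a point): Centre of the keeper's upright pivot, 62 mm from the pocket's middle along the pocket's +x. The keeper is a level steel arm 16 mm wide, 6 mm thick, its underside 2.5 mm above the fixture's top; on one side of the pivot it reaches 35 mm, over the key end of the pocket; on the other it carries the knob.
- keeper_arm (a joint): Keeper angle, rad. 0: closed at its stop, tip over the key slot, knob pointing away from the pocket along the pocket's +x. It grows counter-clockwise from above as the knob swings to the pocket's +y, up to 1.7 (far stop). Clear of the pocket from about 0.8. Starts between 0 and 0.4, over the pocket. Light friction (about 1 N at the knob); stays where left.
Not all that is in view belongs to the job. What is shaped like the part that bears brass_insert_center but red is not meant. Of the things shaped like the part that bears pocket, the blue one is meant.

How it is judged:
On the way, in this order (a step that is already met when the one before it is completed fails the run):
1. the keeper is swung clear of the pocket (beyond 0.75 rad) (value of joint keeper_arm above 0.75 rad), for 0.1 s.
2. the brass insert is seated in the pocket, flat and fully home, nose in the key slot (horizontal distance between brass_insert_center and pocket below 0.003 m and z of brass_insert_center in the frame of pocket between 0.0062 and 0.0098 m and angle between brass_insert_center's own z axis and vertical below 0.04 rad and angle between the x axis of brass_insert_center and the x axis of pocket, either way round below 0.07 rad and x of brass_insert_nose in the frame of pocket above 0.02 m), for 0.2 s.
At the end, for the whole second after the job is handed in: The brass-topped insert rests in the pocket, nose in the key slot: centre within 3 mm of the pocket's, height within 1.8 mm of fully home, tilt under 0.04 rad, square within 0.07 rad; the keeper is over the nose, under 0.15 rad from its closed stop; both at rest (all of step 2 and value of joint keeper_arm below 0.15 rad and linear speed of brass_insert below 0.02 m/s and velocity of joint keeper_arm between -0.05 and 0.05 rad/s); the robot touches nothing.
It fails at once if the brass insert is dropped or slammed into the pocket (faster than 0.4 m/s there) (horizontal distance between brass_insert_center and pocket below 0.03 m and z of brass_insert_center in the frame of pocket below 0.022 m and linear speed of brass_insert above 0.4 m/s).
It fails at once if the steel insert is moved by more than 25 mm (distance of steel_insert_center from where it was at the start of the episode above 0.025 m).
It also fails if it takes over 72 s, if anything falls off the work surface, if the arm or the gripper's body presses on something with over 40 N, if the wrist force passes 120 N, or if a joint passes its speed limit or range.

ROBOT

A 6-joint arm with a two-finger parallel gripper is mounted at the origin on the work surface. World frame = base frame: x ahead of the robot, y to its left, z up, the work surface at z = 0. Lengths are in m, angles in rad, forces in N, time in s.
With the tool pointing down it reaches from about 0.325 to 0.925 m from the base axis. Payload 3.1 kg.
Tool frame: the origin (TCP) lies between the finger pads; the fingertips stand 17 mm ahead of it and the grasp point (between the pads) lies 2 mm behind it (env.finger_overhang is the distance from the TCP to the fingertips, in m); z points along the fingers, y is the line along which they close (so a half turn about z gives the same grasp; the last joint's range is limited). The gripper opens to 85 mm and grips with 20 to 120 N. Pads are 22 mm wide; open, the fingers measure 114 mm over their backs; the gripper's body (76 mm by 85 mm) begins 54 mm behind the grasp point. The pads swing forward as they close: fully open they stand 13 mm farther back than shut.
Start: joints at [-1.424, 0.217, 1.613, -0, 1.311, -0.112], TCP at [0.16, -0.604, 0.248] pointing down, gripper open.
Joint ranges: [-2.75, 2.75], [-0.78, 2.1], [0.31, 2.55], [-1.13, 4.27], [0.13, 2.63], [-2.58, 2.58]. Speed limits (rad/s): [2.79, 2.79, 3.14, 3.14, 3.14, 3.14].

INTERFACE

Orientations are given as a rotation vector (axis times angle).
In Python, from station import telemetry, snapshot, get_calibration, env gives the robot as it stands. The module is installed in compiled form; this text tells all that it offers.
- The arm moves only by the tool apply_moves, never from a script. Its argument "deltas" is a list of rows, each a list of 4 numbers: the shift along the tool's x, y, z normalised to -1 to 1, where 1 is 0.5 m, then the turn about the tool's z normalised to -1 to 1, where 1 is 30 degrees. A call has 1 to 12 rows; each row is the pose to reach, as a shift and turn from the pose commanded when the call began, along the tool's axes at that moment; what a row does not reach only later rows make up. A row lasts 1/10 s, in which the tool goes at most 50 mm and 8.59 degrees, less where a joint would pass 70% of its speed; a pose out of reach is approached as far as the arm can. A call with a number of a shift or a turn outside -1 to 1 is refused whole. A call with a gripper value outside its range is refused whole. "claw" is the opening, from 0 (shut) to 1 (fully open), set as the call begins (left out, the last holds). The fingers move at their own pace and stop on an object; the grip force is fixed at half the most. Time passes only in rows, so rows that repeat a pose let the fingers close. It gives the time, the measured TCP pose, the force, the opening and the grip force at its end, in the units of the state.
- telemetry.read_state(): the state, without advancing time (a new reading comes with each control period).
- snapshot(name): name is "scene" or "top" or "wrist"; returns the picture (384x512x3 uint8, blue, green, red); there is no depth.
- get_calibration(name): a dict with "camera_matrix" (3x3 intrinsics, pixels), "world_from_camera" (4x4, takes a point from camera to world coordinates). Camera axes: x right, y down, z forward; pixel columns grow to the right and rows downward; lengths in m; the calibration is good to about 2 mm. A picture is of the moment at which its call begins: read the wrist's pose just before it. get_calibration takes no time and is no camera call; for the wrist camera it gives the pose at the moment of the call.
- env.sign_off(): hands the job in; it is judged then, once.
The state is a dict: "clock": time; "qpos": joint angles; "joint_velocities": joint speeds; "joint_torque": joint torques, N m; "eef_pos": TCP position; "ee_rot": TCP orientation; "force": force on the tool from outside, world axes, zero at the start; "wrist_torque": the same for the moment, N m; "opening": opening from 0.0 (shut) to 1.0 (fully open); "finger_force": force on a finger pad.
Only numpy, scipy, OpenCV 4.12 (cv2) and the standard library are available. Lean on these libraries where they do the work, as an engineer would, in place of code of your own. Each camera call takes 0.05 s, during which the arm holds its last target. There are 200 camera calls.

## Working session

There is one attempt and no reset: what is moved stays moved. The work goes in short steps, Python scripts to look and compute and a tool call to move; the robot and the scene stay as the last step left them, time stands still between calls to the robot, and variables do not carry over. Pictures are saved under pics/ and viewed, at most 10 in all, crops included, and the job is handed in when it is done.

Besides the shell and the picture viewer there is one more tool, called after "Call:" as name([rows], argument=value, ...), one row to a line, values as JSON. apply_moves: Moves the arm, as the interface text tells. Its arguments: {"type":"object","properties":{"deltas":{"type":"array","items":{"type":"array","items":{"type":"number","minimum":-1,"maximum":1}}},"claw":{"type":"number"}},"required":["deltas"]}

```bash
mkdir -p pics; python3 - <<'E'
from station import telemetry, snapshot, get_calibration, env
import cv2,numpy as np
a=snapshot("top");b=snapshot("scene")
cv2.imwrite("pics/top.png",a);cv2.imwrite("pics/scene.png",b)
for n in("top","scene"):
    c=get_calibration(n);print(n,np.round(c["camera_matrix"],1).tolist(),np.round(c["world_from_camera"],4).tolist())
s=telemetry.read_state();print(s,env.finger_overhang)
E
```

```text
top [[373.4, 0.0, 258.1], [0.0, 373.4, 195.0], [0.0, 0.0, 1.0]] [[0.0055, -0.9975, 0.0711, 0.4338], [-1.0, -0.0052, 0.0035, 0.0098], [-0.0031, -0.0711, -0.9975, 0.8718], [0.0, 0.0, 0.0, 1.0]]
scene [[389.7, 0.0, 254.1], [0.0, 389.7, 197.7], [0.0, 0.0, 1.0]] [[-0.8204, 0.4992, -0.2788, 0.703], [0.5718, 0.7135, -0.4049, 0.3389], [-0.0031, -0.4916, -0.8708, 0.7901], [0.0, 0.0, 0.0, 1.0]]
{'clock': 0.1, 'qpos': array([-1.42420613e+00,  2.17717434e-01,  1.61479297e+00,  1.27817268e-05,
        1.31134745e+00, -1.12200337e-01]), 'joint_velocities': array([-0.00132726, -0.00065338, -0.00382313, -0.00107013, -0.00014865,
       -0.00054631]), 'joint_torque': array([-5.38178865e-04, -3.98079336e+01, -3.04970419e+01, -1.55672283e-04,
        4.28889369e-03, -1.59318165e-05]), 'eef_pos': array([ 0.15986379, -0.60346577,  0.24706474]), 'ee_rot': array([-3.11308380e+00, -4.05076398e-01,  4.17525543e-05]), 'force': array([ 0.50628745, -0.50917668, -0.03046042]), 'wrist_torque': array([ 0.05376588, -0.04473275,  0.01673704]), 'finger_force': 0.0, 'opening': 0.9997115718367722} 0.017
```

View pics/top.png

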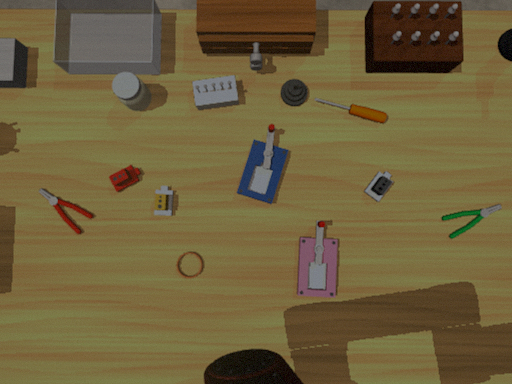

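View pics/scene.png

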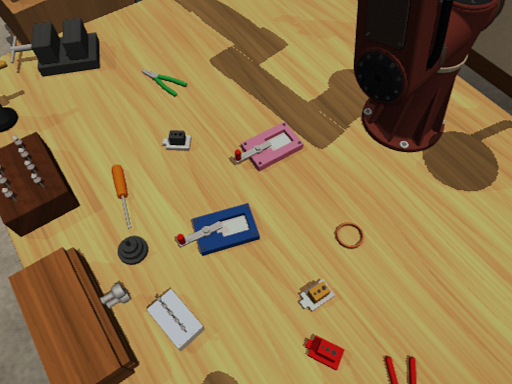

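Candidates in the top view: brass insert (164,201), red decoy (124,178), steel insert (380,186). Fixtures: blue (263,172), pink decoy (318,266). I choose the brass-topped insert and the blue fixture, and will check them in one close crop.

```bash
cat > h.py <<'E'
from station import telemetry, snapshot, get_calibration, env
import cv2,numpy as np
from scipy.spatial.transform import Rotation as R
def ray(c,uv,z):
    K=np.array(c["camera_matrix"]);T=np.array(c["world_from_camera"])
    d=T[:3,:3]@np.linalg.solve(K,[uv[0],uv[1],1.]);o=T[:3,3]
    return (o+d*(z-o[2])/d[2])
def proj(c,p):
    K=np.array(c["camera_matrix"]);T=np.array(c["world_from_camera"])
    q=(np.atleast_2d(p)-T[:3,3])@T[:3,:3]@K.T
    return q[:,:2]/q[:,2:]
E
python3 - <<'E'
from h import *
a=cv2.imread("pics/top.png")
x=cv2.resize(a[120:220,100:300],None,fx=4,fy=4,interpolation=cv2.INTER_CUBIC)
x=np.clip(x*1.6,0,255).astype('u1')
cv2.imwrite("pics/crop1.png",x)
c=get_calibration("top")
for n,uv,z in [("brass",(164,201),.04),("red",(124,178),.04),("steel",(380,186),.04),("pocket",(262,180),.01),("piv",(268,153),.03),("knob",(271,128),.0565)]: print(n,ray(c,uv,z).round(3))
s=telemetry.read_state();w=get_calibration("wrist");T=np.array(w["world_from_camera"])
Rt=R.from_rotvec(s["ee_rot"]).as_matrix()
print(np.round(w["camera_matrix"],1),"\ncam in tool",np.round(Rt.T@(T[:3,3]-s["eef_pos"]),4),"\n",np.round(Rt.T@T[:3,:3],3),"\nRt",Rt.round(3))
E
```

```text
brass [0.479 0.223 0.04 ]
red [0.53  0.314 0.04 ]
steel [ 0.515 -0.26   0.04 ]
pocket [0.53  0.004 0.01 ]
piv [ 0.59  -0.009  0.03 ]
knob [ 0.641 -0.015  0.056]
[[279.9   0.  253.3]
 [  0.  279.9 193.7]
 [  0.    0.    1. ]] 
cam in tool [ 0.082   0.001  -0.1253] 
 [[ 0.    -0.947 -0.321]
 [ 1.     0.     0.   ]
 [-0.    -0.321  0.947]] 
Rt [[ 0.967  0.256 -0.   ]
 [ 0.256 -0.967  0.002]
 [ 0.    -0.002 -1.   ]]
```

View pics/crop1.png

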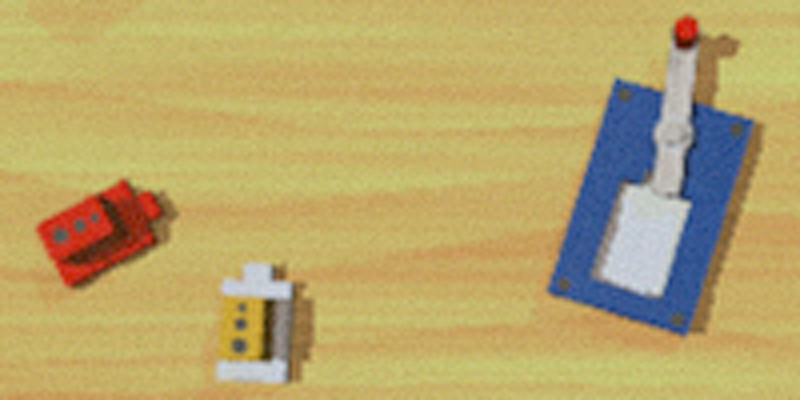

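The crop confirms the brass insert: brass top at top-view (161,202), nose pointing up (+x). It also confirms the blue fixture at (263,172), with its keeper nearly closed and the red knob at (271,128). Next I move over the fixture for a close wrist view.

Call:
apply_moves([
  [0.92, -0.96, 0.21, 0],
  [0.92, -0.96, 0.21, 0],
  [0.92, -0.96, 0.21, 0],
  [0.92, -0.96, 0.21, 0],
  [0.92, -0.96, 0.21, 0],
  [0.92, -0.96, 0.21, 0],
  [0.92, -0.96, 0.21, 0],
  [0.92, -0.96, 0.21, 0],
  [0.92, -0.96, 0.21, 0],
  [0.92, -0.96, 0.21, 0],
  [0.92, -0.96, 0.21, 0],
  [0.92, -0.96, 0.21, 0],
], claw=0.3)

```text
clock: 1.3
eef_pos: [0.4472, -0.0836, 0.1543]
ee_rot: [3.115, 0.405, 0.0]
force: [0.6, -1.7, 0.0]
opening: 0.302
finger_force: 0.0
```

Call:
apply_moves([
  [0.09, -0.09, 0.02, 0],
  [0.09, -0.09, 0.02, 0],
  [0.09, -0.09, 0.02, 0],
  [0.09, -0.09, 0.02, 0],
])

```text
clock: 1.7
eef_pos: [0.4782, -0.0311, 0.1444]
ee_rot: [3.115, 0.406, -0.002]
force: [-0.7, 0.6, 0.5]
opening: 0.3
finger_force: 0.0
```

```bash
python3 - <<'E'
from h import *
import pickle
s=telemetry.read_state();w=get_calibration("wrist");a=snapshot("wrist");print(s["eef_pos"],s["joint_velocities"].round(3))
cv2.imwrite("pics/w1.png",a);pickle.dump((s,w),open("w1.pkl","wb"))
cv2.imwrite("pics/w1v.png",np.clip(cv2.resize(a,(800,600))*1.4,0,255).astype('u1'))
E
```

```text
[ 0.47824811 -0.03108868  0.14439338] [-0.03  -0.014  0.005  0.001 -0.     0.003]
```

View pics/w1v.png

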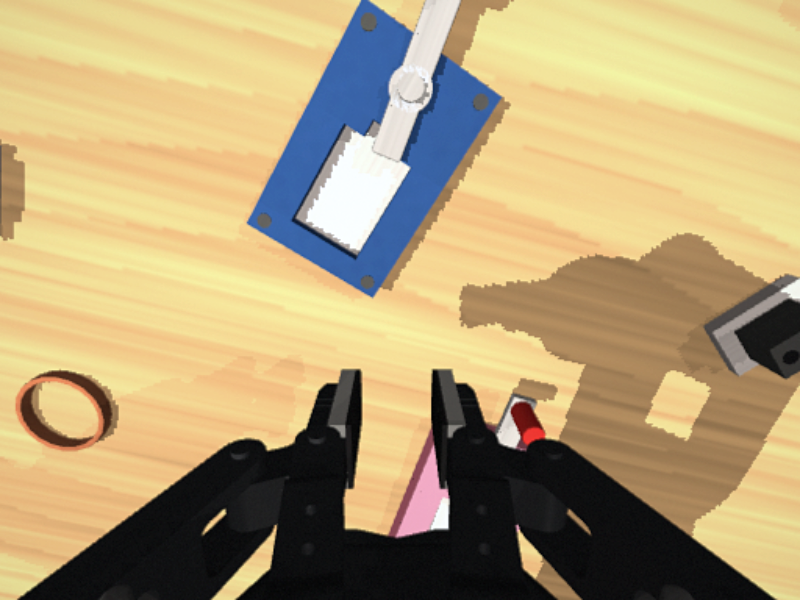

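The wrist view shows the blue fixture with corners near (503,98), (373,297), (248,222) and the top corner at the edge (800-px scale). The keeper tip lies over the key slot. The knob is just out of view, so I shift forward and measure.

Call:
apply_moves([
  [0.08, 0.0, -0.06, 0],
  [0.08, 0.0, -0.06, 0],
  [0.08, 0.0, -0.06, 0],
  [0.08, 0.0, -0.06, 0],
  [0.08, 0.0, -0.06, 0],
])

```text
clock: 2.25
eef_pos: [0.5164, -0.0211, 0.1741]
ee_rot: [-3.115, -0.403, 0.002]
force: [-0.4, 0.1, -1.1]
opening: 0.3
finger_force: 0.0
```

```bash
cat >> h.py <<'E'
def fixture(a,c):
    hsv=cv2.cvtColor(a,cv2.COLOR_BGR2HSV)
    m=cv2.inRange(hsv,(100,120,40),(125,255,255))
    n,l,st,_=cv2.connectedComponentsWithStats(cv2.morphologyEx(m,cv2.MORPH_CLOSE,np.ones((9,9))))
    k=1+st[1:,4].argmax();h=max(cv2.findContours((l==k).astype('u1'),0,1)[0],key=len)[:,0]
    P=np.array([ray(c,p,.02)[:2] for p in h])
    r=cv2.minAreaRect((P*1000).astype('f4'));return st[k],r
def red(a,c,box=None):
    hsv=cv2.cvtColor(a,cv2.COLOR_BGR2HSV)
    m=cv2.inRange(hsv,(0,170,60),(8,255,255))|cv2.inRange(hsv,(172,170,60),(180,255,255))
    n,l,st,ce=cv2.connectedComponentsWithStats(m)
    return [(st[i].tolist(),ce[i]) for i in range(1,n) if st[i,4]>15]
E
python3 - <<'E'
from h import *
import pickle
s=telemetry.read_state();w=get_calibration("wrist");a=snapshot("wrist");print(s["eef_pos"],s["joint_velocities"].round(3))
cv2.imwrite("pics/w2.png",a);pickle.dump((s,w),open("w2.pkl","wb"))
print(fixture(a,w))
for st,ce in red(a,w): print(st,ce, ray(w,ce,.0425).round(4))
t=cv2.imread("pics/top.png");c=get_calibration("top");print(fixture(t,c))
for st,ce in red(t,c): print(st,ce, ray(c,ce,.05).round(4))
v=a[:290]
cv2.imwrite("pics/w2v.png",np.clip(cv2.resize(v,None,fx=1.5625,fy=1.5625)*1.2,0,255).astype('u1'))
E
```

```text
[ 0.51638026 -0.0211385   0.17405501] [ 0.007  0.005  0.     0.003 -0.002  0.002]
(array([ 172,   61,  138,  155, 7538], dtype=int32), ((549.6817626953125, 2.480743408203125), (83.13787841796875, 129.2965087890625), 72.7819595336914))
[278, 31, 19, 23, 320] [286.934375  41.609375] [ 0.6455 -0.0165  0.0425]
[318, 274, 15, 13, 105] [324.1047619 280.0952381] [ 0.4354 -0.1228  0.0425]
(array([ 238,  140,   50,   63, 1418], dtype=int32), ((549.7950439453125, 3.4909286499023438), (81.60765838623047, 128.60324096679688), 72.84934997558594))
[269, 124, 5, 6, 26] [271.11538462 126.84615385] [ 0.6453 -0.0157  0.05  ]
[109, 165, 31, 26, 364] [124.67032967 177.3956044 ] [0.53   0.3085 0.05  ]
[54, 199, 39, 35, 345] [ 70.62898551 213.34202899] [0.4498 0.4252 0.05  ]
[319, 221, 6, 6, 32] [321.5    223.8125] [ 0.4298 -0.1268  0.05  ]
```

View pics/w2v.png

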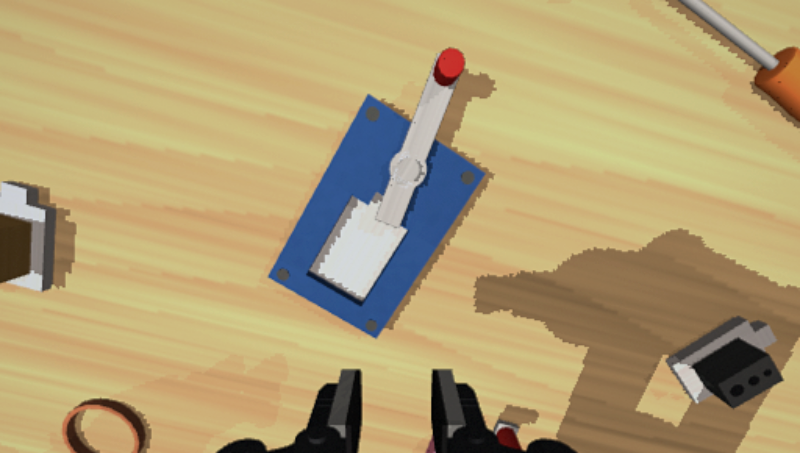

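The knob is at view (450,66) and the fixture is fully visible. The fit gives a centre of (0.5497, 0.0028), yaw −17.2° and keeper θ≈0.18. Tool y is already near the mid-swing tangent, so I cage the knob.

Call:
apply_moves([
  [0.25, 0.056, 0, 0],
  [0.25, 0.056, 0, 0],
  [0.25, 0.056, 0, 0],
  [0.25, 0.056, 0, 0],
  [0.25, 0.056, 0.1, 0],
  [0.25, 0.056, 0.18, 0],
  [0.25, 0.056, 0.22, 0],
  [0.25, 0.056, 0.25, 0],
  [0.25, 0.056, 0.25, 0],
  [0.25, 0.056, 0.25, 0],
], claw=0.35)

```text
clock: 3.3
eef_pos: [0.6458, -0.0156, 0.0505]
ee_rot: [3.115, 0.405, 0.001]
force: [-0.1, 0.8, 0.3]
opening: 0.351
finger_force: 0.0
```

```bash
cat > arc.py <<'E'
from h import *
import sys
th0,th1,n=map(float,sys.argv[1:4]);s=telemetry.read_state()
Rt=R.from_rotvec(s["ee_rot"]).as_matrix();p=s["eef_pos"];psi=np.radians(-17.2);piv=np.array([.5898,-.0096])
print(p.round(4),s["force"].round(1),s["opening"],"yaw",np.degrees(np.arctan2(Rt[1,0],Rt[0,0])))
for t in np.linspace(th0,th1,int(n)):
    q=piv+.055*np.array([np.cos(psi+t),np.sin(psi+t)])
    print(round(t,2),((Rt.T@(np.r_[q,p[2]]-p))/.5).round(3))
E
python3 arc.py .18 1.45 11
```

```text
[ 0.6458 -0.0156  0.0505] [-0.1  0.8  0.3] 0.3508737617160799 yaw 14.820787169994887
0.18 [-0.003  0.    -0.   ]
0.31 [ 0.001 -0.013 -0.   ]
0.43 [ 0.004 -0.027 -0.   ]
0.56 [ 0.005 -0.041 -0.   ]
0.69 [ 0.004 -0.054 -0.   ]
0.82 [ 0.001 -0.068 -0.   ]
0.94 [-0.003 -0.081 -0.   ]
1.07 [-0.009 -0.094 -0.   ]
1.2 [-0.017 -0.106 -0.   ]
1.32 [-0.026 -0.116 -0.   ]
1.45 [-0.036 -0.126 -0.   ]
```

Call:
apply_moves([
  [0.001, -0.013, 0, 0],
  [0.004, -0.027, 0, 0],
  [0.005, -0.041, 0, 0],
  [0.004, -0.054, 0, -0.1],
  [0.001, -0.068, 0, -0.2],
  [-0.003, -0.081, 0, -0.3],
  [-0.009, -0.094, 0, -0.4],
  [-0.017, -0.106, 0, -0.5],
  [-0.026, -0.116, 0, -0.5],
  [-0.036, -0.126, 0, -0.5],
  [-0.036, -0.126, 0, -0.5],
  [-0.036, -0.126, 0, -0.5],
])

```text
clock: 4.5
eef_pos: [0.6112, 0.0412, 0.0495]
ee_rot: [-3.035, -0.808, 0.002]
force: [-1.0, 0.4, -1.2]
opening: 0.35
finger_force: 0.0
```

Call:
apply_moves([
  [0, 0, -0.05, 0],
  [0, 0, -0.15, 0],
  [0, 0, -0.24, 0],
  [0, 0, -0.24, 0],
])

```text
clock: 4.9
eef_pos: [0.6176, 0.0406, 0.1785]
ee_rot: [3.032, 0.806, 0.023]
force: [1.1, 0.3, 1.3]
opening: 0.351
finger_force: 0.0
```

```bash
python3 - <<'E'
from h import *
s=telemetry.read_state();Rt=R.from_rotvec(s["ee_rot"]).as_matrix()
print(s["eef_pos"].round(4),"yaw",np.degrees(np.arctan2(Rt[1,0],Rt[0,0])))
t=snapshot("top");c=get_calibration("top");cv2.imwrite("pics/top2.png",t);print(fixture(t,c))
for st,ce in red(t,c): print(st,ce, ray(c,ce,.05).round(4))
E
```

```text
[0.6176 0.0406 0.1785] yaw 29.794601351748327
(array([282, 149,   6,  18,  54], dtype=int32), ((581.1954956054688, -45.85587692260742), (9.849690437316895, 39.77363586425781), 80.69225311279297))
[275, 23, 10, 7, 22] [278.63636364  25.04545455] [ 0.8811 -0.0321  0.05  ]
[244, 25, 7, 9, 25] [247.36  29.  ] [0.8715 0.0391 0.05  ]
[252, 26, 10, 11, 29] [256.79310345  30.24137931] [0.8687 0.0176 0.05  ]
[262, 26, 7, 10, 20] [264.55  29.8 ] [ 0.8698 -0.      0.05  ]
[271, 35, 14, 10, 36] [277.22222222  39.86111111] [ 0.8462 -0.0289  0.05  ]
[245, 136, 5, 5, 19] [247.05263158 137.78947368] [0.6202 0.0379 0.05  ]
[109, 165, 32, 26, 387] [124.84496124 177.44702842] [0.5299 0.3081 0.05  ]
[215, 180, 7, 6, 16] [217.5625 182.3125] [0.5201 0.1024 0.05  ]
[222, 197, 12, 10, 34] [226.58823529 201.        ] [0.4788 0.082  0.05  ]
[54, 199, 39, 35, 355] [ 70.7915493  213.54366197] [0.4493 0.4248 0.05  ]
[203, 201, 12, 5, 19] [209.31578947 203.15789474] [0.4738 0.12   0.05  ]
[318, 221, 7, 6, 35] [321.2        223.82857143] [ 0.4298 -0.1261  0.05  ]
[188, 224, 9, 10, 26] [191.65384615 228.07692308] [
[... 1280 characters left out ...]
4, 302, 8, 8, 18] [207.72222222 305.22222222] [0.253  0.1202 0.05  ]
[178, 306, 9, 5, 18] [181.33333333 307.94444444] [0.2469 0.1772 0.05  ]
[177, 315, 8, 8, 24] [181.125      317.95833333] [0.2257 0.1772 0.05  ]
[158, 317, 12, 6, 20] [163.2  319.65] [0.2218 0.2158 0.05  ]
[169, 330, 10, 12, 24] [173.41666667 335.54166667] [0.1885 0.193  0.05  ]
[201, 350, 6, 10, 20] [203.45 354.95] [0.1484 0.1278 0.05  ]
[130, 355, 5, 9, 19] [131.94736842 357.89473684] [0.1412 0.2809 0.05  ]
[179, 361, 12, 17, 56] [184.58928571 370.57142857] [0.1156 0.1676 0.05  ]
[154, 364, 10, 10, 29] [158.51724138 368.86206897] [0.1188 0.2234 0.05  ]
[145, 371, 9, 8, 22] [149.63636364 374.36363636] [0.1073 0.2421 0.05  ]
```

Keeper knob now at (0.620, 0.038), so θ≈1.30 and clear. Next I go look at the brass insert close up.

Call:
apply_moves([
  [-0.18, -0.52, 0.09, 1],
  [-0.18, -0.52, 0.09, 1],
  [-0.18, -0.52, 0.09, 1],
  [-0.18, -0.52, 0.09, 1],
  [-0.18, -0.52, 0.09, 1],
  [-0.18, -0.52, 0.09, 1],
  [-0.18, -0.52, 0.09, 1],
  [-0.18, -0.52, 0.09, 1],
  [-0.18, -0.52, 0.09, 1],
], claw=0.9)

```text
clock: 5.85
eef_pos: [0.4052, 0.2211, 0.1245]
ee_rot: [3.141, -0.006, -0.0]
force: [-0.1, 1.2, -0.6]
opening: 0.896
finger_force: 0.0
```

```bash
python3 - <<'E'
from h import *
import pickle
s=telemetry.read_state();w=get_calibration("wrist");a=snapshot("wrist");print(s["eef_pos"],s["ee_rot"],s["joint_velocities"].round(3))
cv2.imwrite("pics/w3.png",a);pickle.dump((s,w),open("w3.pkl","wb"))
u=proj(w,[.48,.222,.02])[0];print(u)
x,y=np.clip((u-75).astype(int),0,[360,230]);print(x,y)
cv2.imwrite("pics/w3v.png",np.clip(cv2.resize(a[y:y+150,x:x+150],None,fx=4,fy=4,interpolation=cv2.INTER_CUBIC)*1.0,0,255).astype('u1'))
E
```

```text
[0.40524888 0.22114647 0.1244814 ] [ 3.14120845e+00 -5.99200209e-03 -7.78215070e-05] [-0.012 -0.001 -0.011  0.003  0.002 -0.001]
[250.37427351 108.84808844]
175 33
```

View pics/w3v.png

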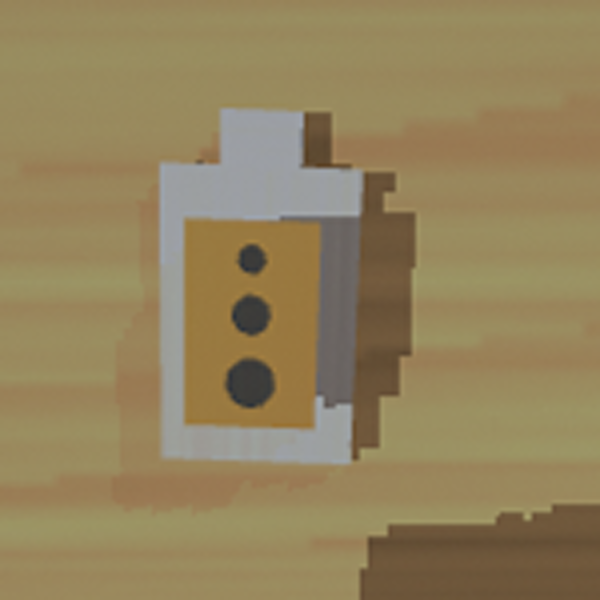

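The view shows the brass top with corners (184,219), (321,222), (316,428), (184,424). The foot corners are (160,164), (363,171), (352,463), (162,458), and the nose end is (221,108)–(303,113). I fit the pose from these.

```bash
python3 - <<'E'
from h import *
import pickle
from scipy.optimize import least_squares
s,w=pickle.load(open("w3.pkl","rb"))
V=np.array([(184,219),(321,222),(316,428),(184,424),(160,164),(363,171),(352,463),(162,458),(221,108),(303,113)],float)
px=(V+.5)/4-.5+[175,33]
M=np.array([(18,12,40),(18,-12,40),(-18,-12,40),(-18,12,40),(29,20,12),(29,-20,12),(-29,-20,12),(-29,20,12),(39,8,12),(39,-8,12)])/1e3
def f(q,P=px):
    r=R.from_euler('z',q[2]).as_matrix();return (proj(w,M@r.T+[q[0],q[1],0])-P).ravel()
o=least_squares(f,[.48,.222,0]);print(o.x,np.degrees(o.x[2]),f(o.x).round(1).reshape(-1,2).tolist())
Rt=R.from_rotvec(s["ee_rot"]).as_matrix();yaw=np.arctan2(Rt[1,0],Rt[0,0]);print("tool yaw",np.degrees(yaw),"turn",-np.degrees(o.x[2]-yaw)/30)
print("delta",Rt.T@(np.r_[o.x[:2],.031]-s["eef_pos"])/.5)
E
```

```text
[ 0.47686494  0.2311067  -0.03468597] -1.9873598954652263 [[0.1, -0.2], [0.1, 0.2], [-0.3, 0.4], [0.4, 0.4], [-0.3, -0.4], [0.0, -0.4], [-0.3, 0.4], [0.1, 0.2], [-0.1, 0.1], [0.1, -0.5]]
tool yaw -0.21858902494019888 turn 0.05895902901750092
delta [ 0.14316422 -0.02053753  0.18694805]
```

Call:
apply_moves([
  [0.143, -0.0205, 0, 0.06],
  [0.143, -0.0205, 0, 0.06],
  [0.143, -0.0205, 0.06, 0.06],
  [0.143, -0.0205, 0.12, 0.06],
  [0.143, -0.0205, 0.16, 0.06],
  [0.143, -0.0205, 0.18, 0.06],
  [0.143, -0.0205, 0.187, 0.06],
  [0.143, -0.0205, 0.187, 0.06],
], claw=0.6)

```text
clock: 6.7
eef_pos: [0.4769, 0.2314, 0.0314]
ee_rot: [-3.141, 0.055, -0.001]
force: [0.4, 1.6, 0.5]
opening: 0.6
finger_force: 0.0
```

Call:
apply_moves([
  [0, 0, 0, 0],
  [0, 0, 0, 0],
  [0, 0, 0, 0],
  [0, 0, 0, 0],
  [0, 0, 0, 0],
  [0, 0, 0, 0],
], claw=0.0)

```text
clock: 7.3
eef_pos: [0.4776, 0.2322, 0.0328]
ee_rot: [-3.14, 0.054, -0.005]
force: [-0.8, -0.0, 6.2]
opening: 0.27
finger_force: 60.2
```

Call:
apply_moves([
  [0, 0, -0.06, 0],
  [0, 0, -0.13, 0],
  [0.04, 0.1, -0.148, 0.1],
  [0.06, 0.2, -0.148, 0.25],
  [0.09, 0.29, -0.148, 0.4],
  [0.11, 0.37, -0.148, 0.508],
  [0.12, 0.42, -0.148, 0.508],
  [0.123, 0.441, -0.148, 0.508],
  [0.123, 0.441, -0.148, 0.508],
  [0.123, 0.441, -0.148, 0.508],
  [0.123, 0.441, -0.148, 0.508],
])

```text
clock: 8.4
eef_pos: [0.5293, 0.0106, 0.1048]
ee_rot: [-3.106, 0.468, 0.002]
force: [-0.7, 0.1, -2.5]
opening: 0.268
finger_force: 59.8
```

```bash
python3 - <<'E'
from h import *
import pickle
s=telemetry.read_state();w=get_calibration("wrist");a=snapshot("wrist");print(s["eef_pos"],s["ee_rot"],s["joint_velocities"].round(3))
cv2.imwrite("pics/w4.png",a);pickle.dump((s,w),open("w4.pkl","wb"))
u=proj(w,[.5306,.0087,.05])[0];print(u)
x,y=90,10
cv2.imwrite("pics/w4v.png",np.clip(cv2.resize(a[y:y+225,x:x+300],None,fx=2.66667,fy=2.66667,interpolation=cv2.INTER_CUBIC)*1.0,0,255).astype('u1'))
E
```

```text
[0.52932137 0.01063349 0.10477626] [-3.10615115e+00  4.67560229e-01  1.85848637e-03] [ 0.005 -0.003 -0.004 -0.003 -0.001 -0.002]
[253.69742342 220.23162258]
```

View pics/w4v.png

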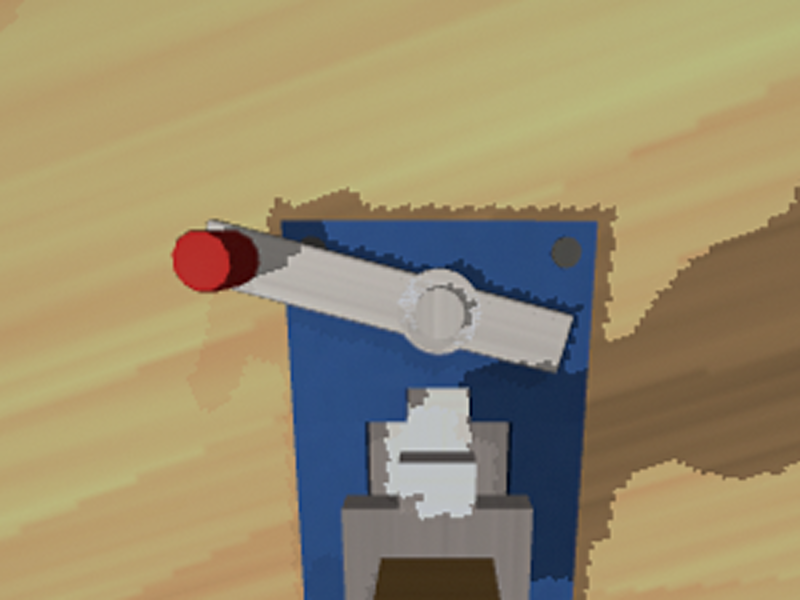

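View: fixture far corners (281,221) and (597,222), slot end (408–469,388), pocket end corners (366,422) and (509,422), pivot about (439,313). On the insert, the foot's front top edge is (343–531,510), the nose top edge (400–475,462) and the brass top edge (380–495,559). I fit both poses from this one picture.

```bash
python3 - <<'E'
from h import *
import pickle
from scipy.optimize import least_squares
s,w=pickle.load(open("w4.pkl","rb"));a=cv2.imread("pics/w4.png")
pxf=lambda V:(np.array(V,float)+.5)/2.66667-.5+[90,10]
def fit(M,V,z0,x0,freez):
    M=np.array(M)/1e3;P=pxf(V)
    def f(q):
        r=R.from_euler('z',q[2]).as_matrix();return (proj(w,M@r.T+[q[0],q[1],q[3] if freez else z0])-P).ravel()
    o=least_squares(f,x0+([z0] if freez else []));print(o.x.round(4),np.degrees(o.x[2]).round(2),(f(o.x)*2.667).round(1).reshape(-1,2).tolist());return o.x
F=fit([(85,42,0),(85,-42,0),(40.2,9.2,0),(40.2,-9.2,0),(30.2,21.2,0),(30.2,-21.2,0)],[(281,221),(597,222),(408,388),(469,388),(366,422),(509,422)],.02,[.53,.009,-.3],False)
I=[(29,20,12),(29,-20,12),(39,8,12),(39,-8,12),(18,12,40),(18,-12,40)];VI=[(343,510),(531,510),(400,462),(475,462),(380,559),(495,559)]
for fz in(0,1):
    B=fit(I,VI,.072,[.53,.009,-.3],fz)
    e=np.array([np.cos(F[2]),np.sin(F[2])]);d=F[:2]-B[:2];print("fix-ins along x,y mm",d@e*1e3,(d@[-e[1],e[0]])*1e3)
Rt=R.from_rotvec(s["ee_rot"]).as_matrix();print("tool yaw",np.degrees(np.arctan2(Rt[1,0],Rt[0,0])),Rt[:,2].round(4))
# edge intensity along centre cols for precise rows
g=cv2.cvtColor(a,cv2.COLOR_BGR2GRAY)
for c in (245,253,260,230,277): print(c,g[150:226,c].tolist())
E
```

```text
[ 0.5305  0.0086 -0.302 ] -17.3 [[-0.9, -1.0], [0.6, -0.8], [-2.2, 0.3], [1.6, 0.5], [-1.6, 0.5], [2.6, 1.0]]
[ 0.5333  0.008  -0.2992] -17.14 [[-2.7, -21.9], [3.2, -21.8], [-2.3, -20.8], [1.9, -20.7], [-10.9, 39.4], [10.8, 39.5]]
fix-ins along x,y mm -2.8820524900599245 -0.2420572243597498
[ 0.5189  0.0123 -0.2989  0.0318] -17.12 [[18.5, -16.3], [-17.9, -16.2], [6.5, -4.7], [-6.9, -4.7], [5.9, 18.6], [-6.1, 18.6]]
fix-ins along x,y mm 12.207726897084653 -0.10371041942031127
tool yaw -17.120600255512432 [-1.1e-03  6.0e-04 -1.0e+00]
245 [73, 72, 72, 73, 72, 88, 107, 111, 112, 113, 110, 106, 121, 188, 195, 193, 193, 192, 192, 193, 193, 192, 193, 193, 193, 193, 193, 194, 200, 123, 74, 70, 66, 124, 190, 195, 192, 193, 193, 192, 191, 193, 193, 193, 196, 133, 118, 121, 135, 137, 138, 126, 124, 123, 124, 124, 124, 124, 124, 125, 123, 124, 124, 125, 124, 124, 124, 125, 129, 68, 50, 51, 49, 51, 50, 52]
253 [66, 69, 70, 69, 65, 121, 183, 190, 191, 191, 189, 189, 192, 193, 193, 192, 193, 192, 193, 192, 193, 193, 193, 192, 193, 193, 192, 194, 199, 122, 73, 69, 66, 124, 190, 194, 193, 192, 193, 1
[... 567 characters left out ...]
 73, 74, 72, 72, 72, 73, 73, 73, 73, 72, 73, 72, 73, 70, 97, 110, 109, 109, 110, 109, 108, 122, 124, 123, 124, 123, 123, 123, 124, 124, 124, 124, 123, 124, 124, 125, 126, 125, 126, 126, 129, 104, 74, 69, 70, 68, 78, 117, 121, 120, 120, 120, 120, 120, 120, 120, 120, 120, 120, 121, 120, 120, 120, 120, 120, 121, 120, 121, 122, 122, 121, 108]
277 [38, 38, 37, 41, 42, 43, 44, 44, 43, 44, 43, 42, 45, 42, 44, 43, 41, 38, 89, 109, 110, 111, 111, 111, 110, 111, 111, 110, 110, 111, 110, 111, 111, 111, 110, 111, 111, 111, 111, 111, 111, 112, 110, 112, 114, 95, 73, 69, 69, 67, 79, 120, 123, 122, 122, 122, 123, 122, 122, 123, 122, 123, 121, 122, 123, 122, 122, 122, 122, 122, 122, 123, 123, 122, 123, 124]
```

```bash
python3 - <<'E'
from h import *
import pickle
from scipy.optimize import least_squares
s,w=pickle.load(open("w4.pkl","rb"))
pxf=lambda V:(np.array(V,float)+.5)/2.66667-.5+[90,10]
F=np.array([.5305,.0086,-.302]);e=np.array([np.cos(F[2]),np.sin(F[2])])
M=np.array([(29,20,12),(29,-20,12),(39,8,12),(39,-8,12),(18,12,12),(18,-12,12)])/1e3;P=pxf([(343,510),(531,510),(400,462),(475,462),(380,559),(495,559)])
for fz in (0,1):
    def f(q):
        r=R.from_euler('z',q[2]).as_matrix();return (proj(w,M@r.T+[q[0],q[1],q[3] if fz else .072])-P).ravel()
    o=least_squares(f,[.53,.009,-.3,.072]);B=o.x;d=F[:2]-B[:2]
    print(B.round(4),np.degrees(B[2]),(f(B)*2.667).round(1).reshape(-1,2).tolist(),"along x,y mm",d@e*1e3,d@[-e[1],e[0]]*1e3)
E
```

```text
[ 0.5288  0.0093 -0.2984  0.072 ] -17.09575333654294 [[-1.7, -0.5], [2.3, -0.5], [-1.9, 1.5], [1.6, 1.5], [1.0, -1.0], [-1.4, -1.1]] along x,y mm 1.8198298031535092 -0.1947538280402931
[ 0.5286  0.0094 -0.2984  0.0714] -17.09565805994934 [[-1.3, -0.5], [1.9, -0.5], [-1.7, 1.7], [1.4, 1.7], [1.2, -1.2], [-1.6, -1.3]] along x,y mm 2.0382324467075725 -0.1928080873635394
```

Call:
apply_moves([
  [0.0038, 0.0004, 0, 0.006],
  [0.0038, 0.0004, 0.03, 0.006],
  [0.0038, 0.0004, 0.06, 0.006],
  [0.0038, 0.0004, 0.08, 0.006],
  [0.0038, 0.0004, 0.09, 0.006],
  [0.0038, 0.0004, 0.096, 0.006],
  [0.0038, 0.0004, 0.096, 0.006],
  [0.0038, 0.0004, 0.096, 0.006],
])

```text
clock: 9.25
eef_pos: [0.5322, 0.0084, 0.0575]
ee_rot: [-3.105, 0.475, -0.001]
force: [0.1, -0.1, -3.2]
opening: 0.268
finger_force: 59.8
```

Call:
apply_moves([
  [0, 0, 0.004, 0],
  [0, 0, 0.008, 0],
  [0, 0, 0.012, 0],
  [0, 0, 0.016, 0],
  [0, 0, 0.016, 0],
  [0, 0, 0.016, 0],
])

```text
clock: 9.85
eef_pos: [0.5317, 0.0085, 0.0491]
ee_rot: [3.105, -0.475, -0.0]
force: [0.2, -0.3, -3.2]
opening: 0.266
finger_force: 59.8
```

Call:
apply_moves([
  [0, 0, 0.003, 0],
  [0, 0, 0.006, 0],
  [0, 0, 0.009, 0],
  [0, 0, 0.012, 0],
  [0, 0, 0.014, 0],
  [0, 0, 0.014, 0],
])

```text
clock: 10.45
eef_pos: [0.5316, 0.0085, 0.0419]
ee_rot: [3.105, -0.475, -0.001]
force: [-0.4, 0.4, -2.4]
opening: 0.269
finger_force: 59.8
```

Call:
apply_moves([
  [0, 0, 0.001, 0],
  [0, 0, 0.002, 0],
  [0, 0, 0.003, 0],
  [0, 0, 0.004, 0],
  [0, 0, 0.004, 0],
  [0, 0, 0.004, 0],
])

```text
clock: 11.05
eef_pos: [0.5318, 0.0085, 0.0408]
ee_rot: [3.105, -0.475, -0.0]
force: [-4.1, -0.1, 5.4]
opening: 0.27
finger_force: 60.7
```

Floor contact came at the expected height (0.0408), so I release and rise.

Call:
apply_moves([
  [0, 0, 0, 0],
  [0, 0, 0, 0],
  [0, 0, 0, 0],
  [0, 0, 0, 0],
], claw=0.6)

```text
clock: 11.45
eef_pos: [0.532, 0.0084, 0.0401]
ee_rot: [-3.105, 0.475, -0.001]
force: [0.3, -0.7, -0.8]
opening: 0.602
finger_force: 0.0
```

Call:
apply_moves([
  [0, 0, -0.02, 0],
  [0, 0, -0.06, 0],
  [0, 0, -0.14, 0],
  [-0.1, 0, -0.22, 0],
  [-0.1, 0, -0.22, 0],
  [-0.1, 0, -0.22, 0],
  [-0.1, 0, -0.22, 0],
], claw=0.6)

```text
clock: 12.15
eef_pos: [0.4845, 0.0233, 0.1507]
ee_rot: [-3.106, 0.475, -0.003]
force: [0.2, -0.5, -0.7]
opening: 0.601
finger_force: 0.0
```

```bash
python3 - <<'E'
from h import *
import pickle
s=telemetry.read_state();w=get_calibration("wrist");a=snapshot("wrist");print(s["eef_pos"],s["ee_rot"])
cv2.imwrite("pics/w5.png",a);pickle.dump((s,w),open("w5.pkl","wb"))
cs=[ray(w,ce,.05).round(4) for st,ce in red(a,w) if st[4]>100];print(cs)
cv2.imwrite("pics/w5v.png",cv2.resize(a[10:235,110:410],None,fx=2.66667,fy=2.66667,interpolation=cv2.INTER_CUBIC))
E
```

```text
[0.48452474 0.02333657 0.1507011 ] [-3.10552691e+00  4.74649999e-01 -2.83325645e-03]
[array([0.6187, 0.0377, 0.05  ]), array([ 0.4281, -0.1298,  0.05  ])]
```

View pics/w5v.png

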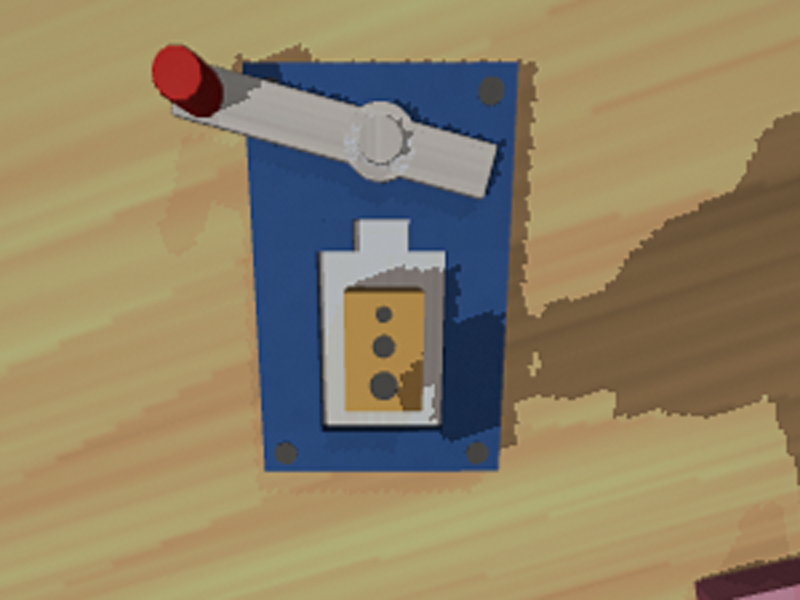

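The insert is seated flush with its nose in the slot (nose at (383,235)), and the keeper is still open with the knob near (180,75). Now I cage the knob again and swing the keeper back.

Call:
apply_moves([
  [0.249, -0.106, 0, -1],
  [0.249, -0.106, 0, -1],
  [0.249, -0.106, 0, -1],
  [0.249, -0.106, 0, -1],
  [0.249, -0.106, 0, -1],
  [0.249, -0.106, 0, -1],
], claw=0.4)

```text
clock: 12.8
eef_pos: [0.618, 0.0366, 0.1483]
ee_rot: [-3.122, -0.342, 0.005]
force: [0.0, -0.0, -0.3]
opening: 0.399
finger_force: 0.0
```

Call:
apply_moves([
  [0, 0, 0, -0.28],
  [0, 0, 0, -0.5],
  [0, 0, 0, -0.5],
  [0, 0, 0, -0.5],
])

```text
clock: 13.2
eef_pos: [0.6181, 0.0366, 0.1499]
ee_rot: [-3.052, -0.744, 0.001]
force: [-0.4, -0.1, -0.2]
opening: 0.4
finger_force: 0.0
```

```bash
python3 arc.py 1.3 1.3 1
```

```text
[0.6181 0.0366 0.1499] [-0.4 -0.1 -0.2] 0.4001001828131942 yaw 27.41578727173322
1.3 [ 0.003  0.001 -0.   ]
```

Call:
apply_moves([
  [0.003, 0.001, 0.06, 0],
  [0.003, 0.001, 0.12, 0],
  [0.003, 0.001, 0.16, 0],
  [0.003, 0.001, 0.19, 0],
  [0.003, 0.001, 0.2, 0],
  [0.003, 0.001, 0.2, 0],
])

```text
clock: 13.8
eef_pos: [0.6199, 0.037, 0.0497]
ee_rot: [-3.051, -0.748, 0.002]
force: [0.3, -0.8, 0.4]
opening: 0.397
finger_force: 0.0
```

```bash
python3 arc.py 1.3 -0.1 11
```

```text
[0.6199 0.037  0.0497] [ 0.3 -0.8  0.4] 0.3973529411707745 yaw 27.56075849452419
1.3 [-0.001  0.     0.   ]
1.16 [ 0.006  0.014 -0.   ]
1.02 [ 0.01   0.029 -0.   ]
0.88 [ 0.013  0.044 -0.   ]
0.74 [ 0.013  0.059 -0.   ]
0.6 [ 0.012  0.075 -0.   ]
0.46 [ 0.008  0.089 -0.   ]
0.32 [ 0.002  0.104 -0.   ]
0.18 [-0.006  0.117 -0.   ]
0.04 [-0.015  0.129 -0.   ]
-0.1 [-0.026  0.14  -0.   ]
```

Call:
apply_moves([
  [0.006, 0.014, 0, 0],
  [0.01, 0.029, 0, 0.1],
  [0.013, 0.044, 0, 0.2],
  [0.013, 0.059, 0, 0.3],
  [0.012, 0.075, 0, 0.45],
  [0.008, 0.089, 0, 0.6],
  [0.002, 0.104, 0, 0.75],
  [-0.006, 0.117, 0, 0.9],
  [-0.012, 0.125, 0, 1],
  [-0.015, 0.129, 0, 1],
  [-0.015, 0.129, 0, 1],
  [-0.015, 0.129, 0, 1],
], claw=0.26)

```text
clock: 15.0
eef_pos: [0.6439, -0.0239, 0.0508]
ee_rot: [3.141, -0.065, 0.001]
force: [-0.2, 0.4, 0.7]
opening: 0.261
finger_force: 0.0
```

```bash
python3 arc.py 0.04 -0.16 5
```

```text
[ 0.6439 -0.0239  0.0508] [-0.2  0.4  0.7] 0.26051756580891755 yaw -2.353312297674032
0.04 [-0.002 -0.    -0.   ]
-0.01 [-0.003  0.005 -0.   ]
-0.06 [-0.005  0.01   0.   ]
-0.11 [-0.007  0.016  0.   ]
-0.16 [-0.009  0.021  0.   ]
```

Push gently until it meets the stop.

Call:
apply_moves([
  [-0.003, 0.004, 0, 0],
  [-0.004, 0.007, 0, 0],
  [-0.005, 0.01, 0, 0],
  [-0.005, 0.01, 0, 0],
  [-0.005, 0.01, 0, 0],
])

```text
clock: 15.5
eef_pos: [0.6406, -0.0286, 0.0501]
ee_rot: [3.141, -0.065, -0.001]
force: [0.7, -0.5, 0.2]
opening: 0.261
finger_force: 0.1
```

Call:
apply_moves([
  [-0.001, 0.002, 0, 0],
  [-0.001, 0.004, 0, 0],
  [-0.001, 0.004, 0, 0],
])

```text
clock: 15.8
eef_pos: [0.6404, -0.0293, 0.0502]
ee_rot: [-3.139, 0.066, -0.001]
force: [2.2, 5.7, 0.5]
opening: 0.26
finger_force: 2.3
```

At the stop (5.7 N reaction). I back off to centre the cage, open it, rise and verify.

Call:
apply_moves([
  [0.003, -0.008, 0, 0],
  [0.003, -0.008, 0, 0],
  [0.003, -0.008, 0, 0],
  [0.003, -0.008, -0.05, 0],
  [0.003, -0.008, -0.15, 0],
  [-0.3, -0.008, -0.25, 0],
  [-0.3, -0.008, -0.25, 0],
  [-0.3, -0.008, -0.25, 0],
  [-0.3, -0.008, -0.25, 0],
  [-0.3, -0.008, -0.25, 0],
  [-0.3, -0.008, -0.25, 0],
], claw=0.32)

```text
clock: 16.9
eef_pos: [0.4918, -0.0207, 0.1757]
ee_rot: [3.14, -0.066, 0.004]
force: [0.5, 0.2, 0.4]
opening: 0.317
finger_force: 0.0
```

```bash
python3 - <<'E'
from h import *
s=telemetry.read_state();w=get_calibration("wrist");a=snapshot("wrist");print(s["eef_pos"],s["force"])
for st,ce in red(a,w):
    if st[4]>100:
        p=ray(w,ce,.0475);d=p[:2]-[.5898,-.0096];print(p.round(4),"theta",np.arctan2(d[1],d[0])+np.radians(17.2))
cv2.imwrite("pics/w6v.png",cv2.resize(a[:235,110:410],None,fx=2.5,fy=2.5,interpolation=cv2.INTER_CUBIC))
E
```

```text
[ 0.49183636 -0.02065344  0.17573706] [0.48692047 0.237424   0.38363171]
[ 0.641  -0.0255  0.0475] theta -0.0009356077755806047
[ 0.431  -0.1258  0.0475] theta -2.2098003278554277
```

View pics/w6v.png

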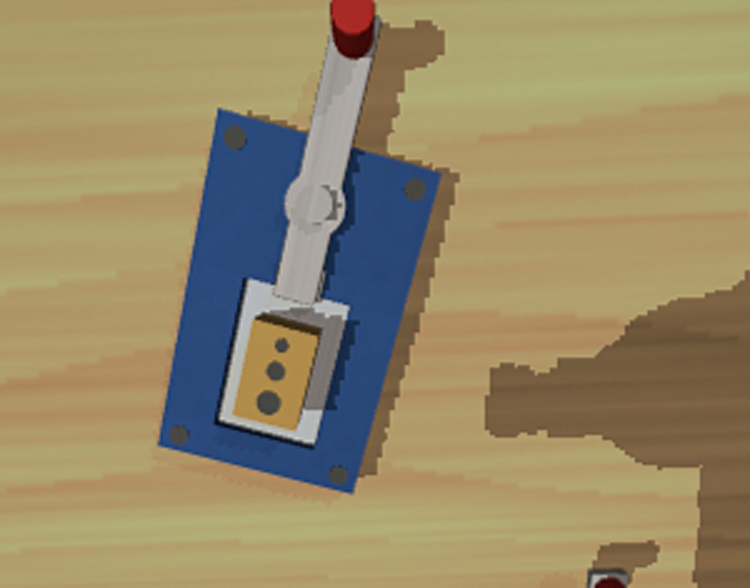

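The keeper is closed (θ≈0) with its tip at (297,295) over the nose. The insert sits flat and the arm is clear of everything.

```bash
python3 -c "
from station import env
print(env.sign_off())"
```

```text
the job is handed in; nothing more can be done
None
```

The job is handed in: the brass insert is seated flush in the blue fixture's pocket, the keeper is closed at its stop over the nose (measured angle about 0), the arm is clear, and the steel insert was never touched; sign-off returned no verdict.

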